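# Twist the desk lantern into its charging dock

## Robot

A 6-joint arm with a two-finger parallel gripper is mounted at the origin on the work surface. World frame = base frame: x ahead of the robot, y to its left, z up, the work surface at z = 0. Lengths are in mm, angles in rad, forces in N, time in s.
With the tool pointing down it reaches from about 200 to 875 mm from the base axis. Payload 3.4 kg.
Tool frame: the origin (TCP) lies between the finger pads; the fingertips stand 8 mm ahead of it and the grasp point (between the pads) lies 11 mm behind it; x points along the fingers, z is the direction in which the jaws open and shut, and the axes are right-handed (so a half turn about x gives the same grasp; the last joint's range is limited). The gripper opens to 94 mm and grips with 3 to 60 N. Pads are 16 mm wide; open, the fingers measure 119 mm over their backs; the gripper's body (75 mm by 177 mm) begins 78 mm behind the grasp point.
Start: joints at [-1.434, 0.276, 1.505, -0, 1.361, -0.121], TCP at [146.596, -556.034, 213.493] pointing down, gripper open.
Joint ranges: [-2.89, 2.89], [-0.75, 2.08], [0.22, 2.7], [-1.18, 4.32], [0.11, 2.71], [-2.7, 2.7]. Speed limits (rad/s): [2.57, 2.57, 3.14, 3.14, 3.14, 3.14].

## Interface

Orientations are given as [roll, pitch, yaw] about the fixed x, y, z axes, in that order (R = Rz(yaw) Ry(pitch) Rx(roll)).
In Python, from plant import ctrl, vision, job gives the robot as it stands.
- The arm moves only by the tool move_arm, never from a script. Its argument "rows" is a list of rows, each an object of numbers: "x", "y", "z": the shift along the tool's x, y, z in m; "yaw": the turn about the tool's x in rad. A call has 1 to 5 rows; each row is the pose to reach, as a shift and turn from the pose measured when the call began, along the tool's axes at that moment; what a row does not reach only later rows make up. A row lasts 1/8 s, in which the tool goes at most 62.5 mm and 10.7 degrees, less where a joint would pass 70% of its speed; a pose out of reach is approached as far as the arm can. A call with a gripper value outside its range is refused whole. "claw" is the opening in per cent of the stroke, from 0 (shut) to 100 (fully open), set as the call begins (left out, the last holds). The fingers move at their own pace and stop on an object; the grip force is fixed at half the most. Time passes only in rows, so rows that repeat a pose let the fingers close. It gives the time, the measured TCP pose, the force and the opening at its end, in the units of the state.
- ctrl.state(): the state, without advancing time (a new reading comes with each control period).
- vision.camera(name): name is "side" or "top"; returns a dict with "color" (480x640x3 uint8, blue, green, red), "K" (3x3 intrinsics, pixels), "world_from_camera" (4x4, takes a point from camera to world coordinates). Camera axes: x right, y down, z forward; pixel columns grow to the right and rows downward; lengths in mm; the calibration is good to about 2 mm. A picture is of the moment at which its call begins. There is no depth.
- job.sign_off(): hands the job in, once; it reports no verdict.
The state is a dict: "t": time; "q": joint angles; "qvel": joint speeds; "effort": joint torques, N m; "eef_pos": TCP position; "orientation": TCP orientation; "contact_force": force on the tool from outside, world axes, zero at the start; "wrist_torque": the same for the moment, N m; "opening": finger opening in mm.
Only numpy, scipy, OpenCV 4.12 (cv2) and the standard library are available. Lean on these libraries where they do the work, as an engineer would, in place of code of your own. Each camera call takes 0.05 s, during which the arm holds its last target.

## Task

Of the two small lamps on the desk, take the one with the two metal lugs sticking out at its foot by the bar handle on its top, lower its lugs through the gaps of the round charging dock, and twist it clockwise (seen from above) until it is fully home against the stop and cammed tight. Leave it standing locked in the dock, let go, and do not shift the other lamp.

Things in the scene. Friction and masses are not known exactly. Their poses are not given: they have to be found in the camera images.
- lantern_mid (a point): Lug lamp (0.3 kg, upright), point on its axis 63 mm above its underside. Body 80 mm dia; below it a 68 mm neck with tapered 56 mm foot and two dark metal lugs along +-x, reaching 52 mm from the axis, 13 mm wide, 14-22 mm above the underside. On top a bar handle along x: 74 long, 14 thick, 18 high, centre 55 mm above this point, 21 mm free below. Same after half a turn. z up.
- dock: Fixed dock, origin on its axis at desk height. Black collar 132 mm dia, 43 high; metal ledges inside (78 mm bore) with two opposite 40 degree gaps, middles 65 degrees anticlockwise (from above) of +-x. Lugs lie along x when locked, at a hard stop. Lamp's underside is 10 mm above desk on the free spring seat; press to 8.5; ledges ramp down over 35 degrees and hold it at 7.5: follow it down.
- seat (a joint): How far the dock's spring ring, on which the lugs stand, is pressed down (m): 0 free (the lamp's weight alone does not press it), about 0.0025 with the lamp cammed tight, at most 0.006. It pushes up with 4 N at 0 and 1.2 N more per mm.
- spare_mid (a point): The other lamp, to be left alone (0.35 kg): point on its axis 63 mm above its underside. Same height, 80 mm body and bar handle, but a plain round 92 mm foot, no neck, no lugs. The two lamps stand on either side of the dock, either way round.
Not all that is in view belongs to the job. What is shaped like the part that bears lantern_mid but blue is not meant. Leave any green look-alike of the dock alone.

How it is judged (in metres and radians):
At the end, for the whole second after the job is handed in: The lug lamp stands upright (within 7 degrees) in the dock at rest and released, within 12 mm of the dock's axis and seated, its lugs within 11 degrees of the locked direction (twisted to the stop), the spring ring held pressed down by more than 1.5 mm under the ramps (value of joint seat above 0.0015 m and horizontal distance between lantern_mid and dock below 0.012 m and z of lantern_mid in the frame of dock below 0.076 m and angle between the x axis of lantern_mid and the x axis of dock, either way round below 0.2 rad and angle between lantern_mid's own z axis and vertical below 0.12 rad and linear speed of lantern below 0.02 m/s); the robot touches nothing.
It fails at once if the other lamp is shifted by more than 20 mm (distance of spare_mid from where it was at the start of the episode above 0.02 m).
It also fails if it takes over 45 s, if anything falls off the work surface, if the arm or the gripper's body presses on something with over 40 N, if the wrist force passes 120 N, or if a joint passes its speed limit or range.

## Working session

There is one attempt and no reset: what is moved stays moved. The work goes in short steps, Python scripts to look and compute and a tool call to move; the robot and the scene stay as the last step left them, time stands still between calls to the robot, and variables do not carry over. Pictures are saved under pics/ and viewed, and the job is handed in when it is done.

Besides the shell and the picture viewer there is one more tool, called after "Request:" by a JSON object that holds its "method" and its "body", one argument or row to a line. move_arm: Moves the arm, as the interface text tells. Its arguments: {"type":"object","properties":{"rows":{"type":"array"},"claw":{"type":"number"}},"required":["rows"]}

```bash
mkdir -p pics; ls; python3 - <<'E'
from plant import ctrl, vision, job
import cv2,json
print(ctrl.state())
for n in("top","side"):
    c=vision.camera(n); cv2.imwrite(f"pics/{n}0.png",c["color"]); print(n,c["K"],c["world_from_camera"])
E
```

```text
pics
{'t': 0.0, 'q': array([-1.43397401e+00,  2.76587044e-01,  1.50612639e+00, -1.00438245e-05,
        1.36071748e+00, -1.21008967e-01]), 'qvel': array([-0.00054709, -0.00020494,  0.00149355,  0.00097615, -0.00057819,
       -0.00143759]), 'effort': array([-4.12995878e-04, -4.04587698e+01, -2.37227654e+01,  7.01981597e-02,
        3.44632356e-02, -1.36511885e-04]), 'eef_pos': array([ 146.52433832, -555.43297239,  212.61197328]), 'orientation': array([3.02592516, 1.56895804, 1.71296223]), 'contact_force': array([ 0.81650085,  0.20285113, -0.42806483]), 'wrist_torque': array([-0.06051422,  0.02736136, -0.00984468]), 'opening': 94.13829147440845}
top [[461.99577741   0.         321.18911528]
 [  0.         461.99577741 236.8254536 ]
 [  0.           0.           1.        ]] [[-1.91500100e-02 -9.86139143e-01  1.64811616e-01  4.55030295e+02]
 [-9.99413352e-01  1.41990159e-02 -3.11663124e-02  1.32449976e+01]
 [ 2.83941579e-02 -1.65311764e-01 -9.85832538e-01  9.57662132e+02]
 [ 0.00000000e+00  0.00000000e+00  0.00000000e+00  1.00000000e+00]]
side [[599.79371667   0.         315.19124712]
 [  0.         599.79371667 241.55501601]
 [  0.           0.           1.        ]] [[-9.58514871e-01 -2.12127706e-01  1.90397161e-01  3.88646908e+02]
 [-2.84834977e-01  6.87318654e-01 -6.68178197e-01  7.28654724e+02]
 [ 1.08755882e-02 -6.94690509e-01 -7.19226541e-01  8.55135039e+02]
 [ 0.00000000e+00  0.00000000e+00  0.00000000e+00  1.00000000e+00]]
```

View pics/top0.png

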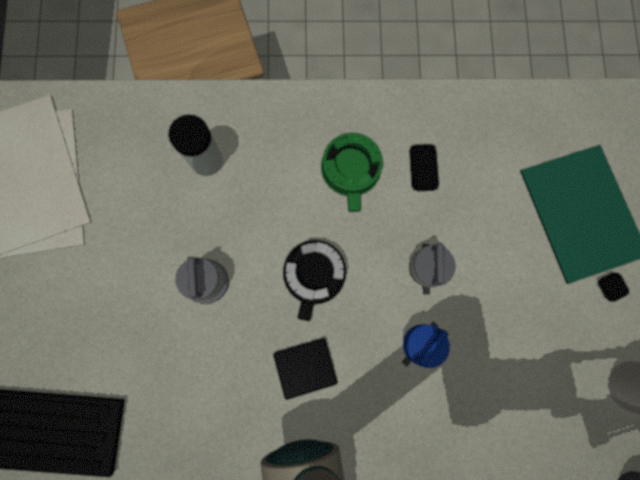

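View pics/side0.png

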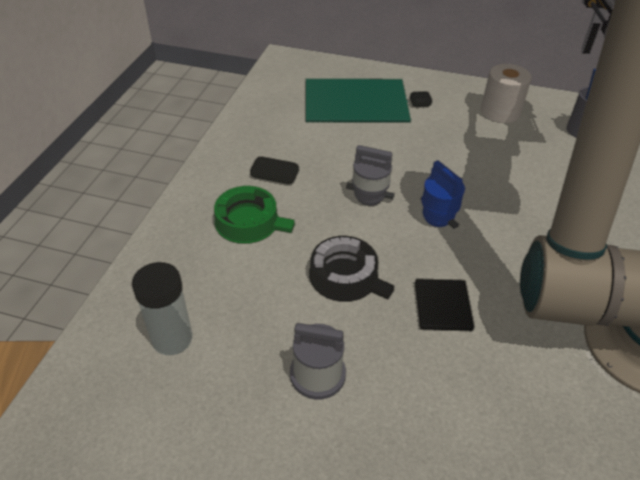

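The two grey lamps are at top (432,263) and top (203,280), and the blue one is at (428,345). The lamp at (432,263), side (371,175), shows lugs; the one at side (318,360) has a plain round foot. I'll confirm with crops.

```bash
python3 - <<'E'
import cv2,numpy as np
t=cv2.imread("pics/top0.png"); s=cv2.imread("pics/side0.png")
f=lambda i,x,y,r:cv2.resize(i[y-r:y+r,x-r:x+r],(390,390),interpolation=cv2.INTER_CUBIC)
g=lambda a:np.clip(255*(a/255.)**.6,0,255).astype(np.uint8)
cv2.imwrite("pics/crop1.png",g(np.hstack([f(t,432,265,35),f(s,371,178,45)])))
cv2.imwrite("pics/crop2.png",g(np.hstack([f(t,315,272,40),f(s,345,268,45)])))
E
```

```text
(no output)
```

View pics/crop1.png

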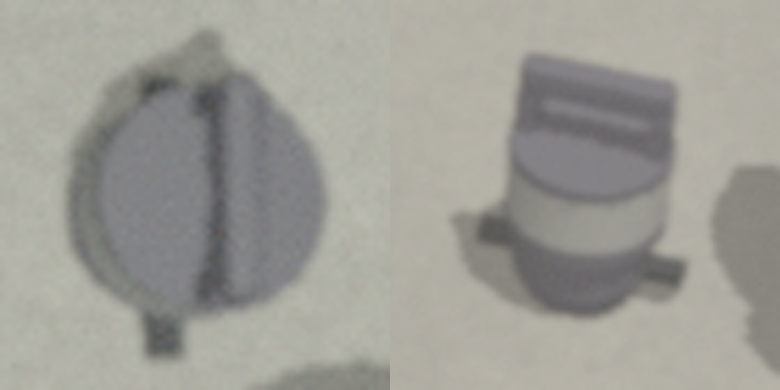

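View pics/crop2.png

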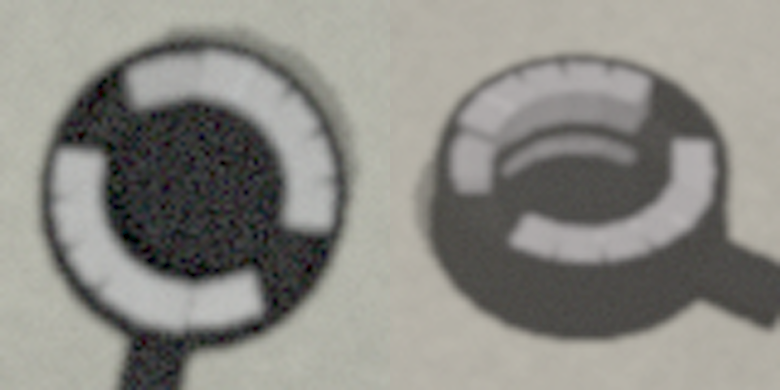

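The crop confirms it: the lamp at top (432,263) has two lugs, so it is the target. The dock's gaps are at upper left and lower right in the top view. Next I'll measure both.

```bash
cat > h.py <<'E'
import numpy as np,cv2
from plant import ctrl,vision,job
def ray(c,uv,z):
    uv=np.atleast_2d(np.array(uv,float)); K=c["K"];T=c["world_from_camera"]
    d=np.c_[uv,np.ones(len(uv))]@np.linalg.inv(K).T@T[:3,:3].T
    o=T[:3,3]; return o+d*((z-o[2])/d[:,2])[:,None]
def proj(c,P):
    P=np.atleast_2d(P);T=np.linalg.inv(c["world_from_camera"]);q=(P@T[:3,:3].T+T[:3,3])@c["K"].T
    return q[:,:2]/q[:,2:]
E
python3 - <<'E'
from h import *
for n in("top","side"):
    c=vision.camera(n); im=c["color"]
    h=cv2.cvtColor(im,cv2.COLOR_BGR2HSV)
    # dock bright ledges
    x0,y0,x1,y1=(275,230,355,310) if n=="top" else (300,228,388,305)
    g=cv2.cvtColor(im,cv2.COLOR_BGR2GRAY)
    # dark collar incl interior: dark blob + ledges filled
    dark=(g<70).astype(np.uint8); dark[:y0-2]=0;dark[y1+14:]=0;dark[:,:x0]=0;dark[:,x1+8:]=0
    dark=cv2.morphologyEx(dark,cv2.MORPH_CLOSE,np.ones((3,3)))
    cs,_=cv2.findContours(dark,cv2.RETR_EXTERNAL,cv2.CHAIN_APPROX_NONE)
    k=max(cs,key=cv2.contourArea)[:,0]
    P=ray(c,k,43)[:,:2]
    if n=="top":
        # robust circle fit r=66 upper rim
        from scipy.optimize import least_squares
        r=least_squares(lambda p:np.hypot(*(P-p[:2]).T)-p[2],[*P.mean(0),66],loss="soft_l1",f_scale=1)
        print(n,"circle z43",r.x)
        C=r.x[:2]
    # ledges
    m=((g>(130 if n=="top" else 110))).astype(np.uint8)
    yy,xx=np.mgrid[:480,:640]
    for z in (36,43):
        W=ray(c,np.c_[xx.ravel(),yy.ravel()],z)[:,:2]-C
        R=np.hypot(*W.T); A=np.degrees(np.arctan2(W[:,1],W[:,0]))%360
        s=(R>44)&(R<56)
        hist=[]
        for a in range(0,360,4):
            q=s&(A>=a)&(A<a+4); hist.append(int(g.ravel()[q].mean()) if q.any() else -1)
        print(n,z,hist)
    f=lambda i,x,y,r:cv2.resize(i[y-r:y+r,x-r:x+r],(400,400),interpolation=cv2.INTER_CUBIC)
E
```

```text
top circle z43 [538.51765265  -1.03919275  62.83365636]
top 36 [128, 128, 128, 129, 129, 129, 120, 78, 35, 17, 15, 14, 16, 15, 20, 21, 61, 124, 144, 146, 143, 138, 134, 143, 142, 141, 139, 125, 137, 144, 139, 137, 128, 120, 134, 134, 134, 133, 135, 134, 129, 129, 133, 127, 94, 113, 126, 124, 116, 125, 130, 129, 100, 40, 13, 18, 16, 17, 15, 15, 16, 15, 31, 88, 137, 139, 137, 139, 128, 130, 142, 143, 140, 135, 133, 142, 143, 142, 137, 137, 141, 143, 143, 145, 147, 144, 143, 141, 136, 129]
top 43 [126, 127, 128, 127, 128, 129, 119, 84, 37, 17, 17, 14, 13, 17, 17, 17, 49, 107, 143, 144, 144, 141, 132, 140, 143, 139, 140, 127, 132, 143, 140, 141, 124, 122, 135, 138, 135, 138, 136, 139, 138, 129, 133, 122, 119, 127, 128, 121, 126, 125, 130, 120, 99, 36, 13, 18, 15, 17, 15, 17, 16, 14, 36, 100, 133, 140, 139, 139, 129, 130, 140, 140, 140, 131, 132, 142, 142, 140, 136, 131, 140, 142, 142, 147, 147, 143, 143, 142, 134, 127]
side 36 [117, 122, 123, 121, 121, 119, 111, 101, 72, 44, 38, 39, 39, 38, 38, 43, 74, 108, 117, 109, 110, 107, 96, 109, 108, 92, 94, 89, 90, 105, 100, 96, 98, 90, 93, 95, 97, 100, 106, 114, 110, 103, 110, 115, 111, 105, 112, 107, 117, 110, 119, 118, 121, 88, 51, 34, 33, 34, 34, 33, 33, 36, 47, 77, 121, 129, 130, 127, 122, 129, 129, 128, 127, 124, 125, 129, 127, 125, 126, 128, 128, 130, 137, 134, 129, 129, 128, 118, 96, 102]
side 43 [92, 107, 116, 121, 122, 122, 122, 116, 109, 91, 60, 41, 38, 38, 37, 37, 48, 95, 126, 130, 129, 127, 123, 127, 130, 129, 127, 126, 128, 129, 128, 126, 120, 119, 126, 126, 126, 130, 131, 123, 119, 124, 120, 117, 119, 111, 109, 114, 110, 109, 100, 88, 43, 33, 34, 36, 35, 36, 36, 37, 35, 39, 50, 97, 113, 115, 115, 113, 104, 109, 119, 119, 116, 110, 107, 123, 123, 127, 122, 116, 125, 129, 128, 135, 137, 131, 129, 130, 127, 110]
```

```bash
python3 - <<'E'
import cv2,numpy as np
t=cv2.imread("pics/top0.png"); s=cv2.imread("pics/side0.png")
def f(i,x,y,r,n):
    a=cv2.resize(i[y-r:y+r,x-r:x+r],(600,600),interpolation=cv2.INTER_CUBIC)
    k=600/(2*r)
    for j in range(0,2*r,10):
        cv2.putText(a,str(x-r+j),(int(j*k),10),0,.35,(0,0,255));cv2.putText(a,str(y-r+j),(0,int(j*k)+4),0,.35,(0,0,255))
        cv2.line(a,(int(j*k),0),(int(j*k),599),(0,0,255),1);cv2.line(a,(0,int(j*k)),(599,int(j*k)),(0,0,255),1)
    cv2.imwrite(n,a)
f(t,432,265,30,"pics/g1.png"); f(s,371,178,35,"pics/g2.png")
E
```

```text
(no output)
```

View pics/g1.png

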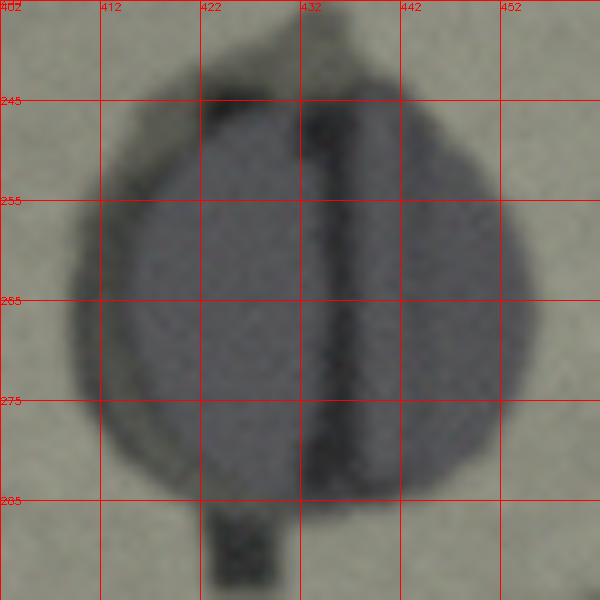

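View pics/g2.png

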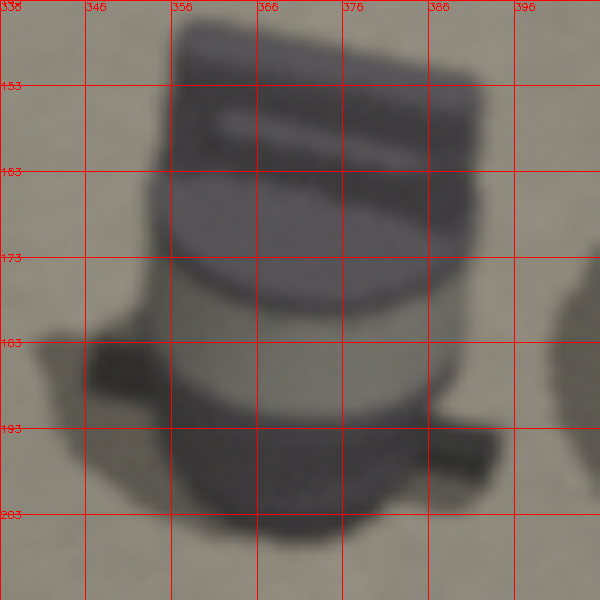

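```bash
cat >> h.py <<'E'
def edges(c,C,z,rs,angs,thr=None,pol=1):
    "subpixel half-level radial crossing on plane z around C"
    from scipy.ndimage import map_coordinates
    g=cv2.GaussianBlur(cv2.cvtColor(c["color"],cv2.COLOR_BGR2GRAY),(3,3),0).astype(float); out=[]
    for a in angs:
        P=np.c_[C[0]+rs*np.cos(a),C[1]+rs*np.sin(a),np.full(len(rs),z)]
        uv=proj(c,P); v=map_coordinates(g,[uv[:,1],uv[:,0]],order=1)
        d=pol*np.gradient(v); i=d.argmax(); out.append((rs[i],d[i]))
    return np.array(out)
E
python3 - <<'E'
from h import *
from scipy.optimize import least_squares
cs={n:vision.camera(n) for n in("top","side")}
def fit(c,z,C,rs,deg,pol):
    a=np.radians(deg)
    for _ in range(3):
        e=edges(c,C,z,rs,a,pol=pol)
        P=np.c_[C[0]+e[:,0]*np.cos(a),C[1]+e[:,0]*np.sin(a)]
        r=least_squares(lambda p:np.hypot(*(P-p[:2]).T)-p[2],[*C,rs.mean()],loss="soft_l1",f_scale=.5)
        C=r.x[:2]
    return r.x.round(2),np.abs(r.fun).mean().round(2)
C=np.array([538.5,-1.])
deg=np.r_[np.arange(-110,111,3)]
print("top outer",fit(cs["top"],43,C,np.arange(56,76,.25),deg,1))
deg2=np.r_[np.arange(180,345,3)]   # far (away-from camera -y) side
print("side outer",fit(cs["side"],43,C,np.arange(56,76,.25),np.arange(-170,20,3),1))
L=np.r_[np.arange(76,205,3),np.arange(260,384,3)]
for n in cs:
  for z in (40,43): print(n,"ledge outer",z,fit(cs[n],z,C,np.arange(52,66,.25),L,-1))
s=cs["side"];t=cs["top"]
A=ray(s,[[346.8,186],[393.5,196]],18);d=A[1]-A[0]
print("lugs",A[:,:2],np.linalg.norm(d),A.mean(0)[:2],np.degrees(np.arctan2(d[1],d[0])))
print("top lug end",ray(t,[[422.5,293.5],[429.5,293.5]],22))
H=ray(s,[[358,146.5],[391,152]],127);d=H[1]-H[0]
print("handle side",H,np.linalg.norm(d),np.degrees(np.arctan2(d[1],d[0])))
H=ray(t,[[440,242.7],[440,285]],127);d=H[1]-H[0]
print("handle top",H,np.linalg.norm(d),np.degrees(np.arctan2(d[1],d[0])))
E
```

```text
top outer (array([540.23,  -1.26,  62.89]), np.float64(0.64))
side outer (array([541.07,   0.55,  61.45]), np.float64(0.51))
top ledge outer 40 (array([540.78,  -0.76,  57.13]), np.float64(0.74))
top ledge outer 43 (array([540.54,  -0.64,  56.9 ]), np.float64(0.75))
side ledge outer 40 (array([540.86,  -0.59,  56.4 ]), np.float64(0.66))
side ledge outer 43 (array([540.3 ,   2.1 ,  56.19]), np.float64(0.65))
lugs [[ 592.75524966 -226.88030855]
 [ 491.066803   -224.94720956]] 101.70681912490761 [ 541.91102633 -225.91375905] 178.91093749218777
top lug end [[ 492.12351685 -219.37367769   22.        ]
 [ 491.86784932 -233.65004526   22.        ]]
handle side [[ 574.88709386 -225.78505218  127.        ]
 [ 508.30397985 -227.9227798   127.        ]] 66.61742227809805 -178.16108464676446
handle top [[ 579.84360399 -230.71361236  127.        ]
 [ 502.62705459 -225.92091242  127.        ]] 77.36514378864682 176.44830464136206
```

```bash
cat >> h.py <<'E'
from scipy.spatial.transform import Rotation as Ro
def rel(target,barang):
    s=ctrl.state(); R=Ro.from_euler("xyz",s["orientation"]).as_matrix()
    d=R.T@(np.array(target)-s["eef_pos"])/1000
    z=R[:,2]; ja=np.degrees(np.arctan2(z[1],z[0]))
    # wanted jaw angle = bar+90 mod 180 ; yaw + about x (down)= clockwise
    dl=((barang+90-ja)+90)%180-90
    print("t",round(s["t"],2),"pos",s["eef_pos"].round(1),"xaxis",R[:,0].round(3),"jaw",round(ja,1),"q",s["q"].round(2),"F",s["contact_force"].round(1),"T",s["wrist_torque"].round(2),"open",round(s["opening"],1))
    print("shift tool xyz m",d.round(4),"yaw",round(-np.radians(dl),3))
E
python3 -c "
from h import *
rel([541.5,-226.5,165],-1.5)"
```

```text
t 0.3 pos [ 146.6 -555.8  213.2] xaxis [-0.     0.001 -1.   ] jaw -75.2 q [-1.43  0.28  1.51 -0.    1.36 -0.12] F [ 0.8 -0.2 -0.7] T [-0.04 -0.01  0.05] open 93.5
shift tool xyz m [ 0.0483  0.4658 -0.2177] yaw 0.284
```

Request:
{"method": "move_arm", "body": {
  "rows": [
    {"y": 0.05,"z": -0.023,"yaw": 0.06},
    {"y": 0.1,"z": -0.047,"yaw": 0.12},
    {"y": 0.15,"z": -0.07,"yaw": 0.18},
    {"y": 0.2,"z": -0.093,"yaw": 0.24},
    {"y": 0.25,"z": -0.117,"yaw": 0.28}
  ],
  "claw": 70
}}

```text
schema error: expected keys x, y, z, yaw
```

```bash
python3 -c "
from h import *
rel([541.5,-226.5,165],-1.5)"
```

```text
t 0.3 pos [ 146.6 -555.8  213.2] xaxis [-0.     0.001 -1.   ] jaw -75.2 q [-1.43  0.28  1.51 -0.    1.36 -0.12] F [ 0.8 -0.2 -0.7] T [-0.04 -0.01  0.05] open 93.5
shift tool xyz m [ 0.0483  0.4658 -0.2177] yaw 0.284
```

Request:
{"method": "move_arm", "body": {
  "rows": [
    {"x": 0,"y": 0.05,"z": -0.023,"yaw": 0.06},
    {"x": 0,"y": 0.1,"z": -0.047,"yaw": 0.12},
    {"x": 0,"y": 0.15,"z": -0.07,"yaw": 0.18},
    {"x": 0,"y": 0.2,"z": -0.093,"yaw": 0.24},
    {"x": 0,"y": 0.25,"z": -0.117,"yaw": 0.28}
  ],
  "claw": 70
}}

```text
t: 0.92
eef_pos: [359.7, -377.8, 213.4]
orientation: [2.012, 1.571, 0.418]
contact_force: [0.7, 0.2, 0.6]
opening: 66.0
```

```bash
python3 -c "
from h import *
rel([541.5,-226.5,165],-1.5)"
```

```text
t 0.93 pos [ 359.7 -377.8  213.4] xaxis [ 0.  0. -1.] jaw -91.4 q [-0.94  0.2   1.62  0.    1.33  0.65] F [0.7 0.2 0.6] T [-0.01  0.01  0.01] open 66.0
shift tool xyz m [ 0.0484  0.1781 -0.1556] yaw 0.002
```

Request:
{"method": "move_arm", "body": {
  "rows": [
    {"x": 0,"y": 0.045,"z": -0.039,"yaw": 0},
    {"x": 0,"y": 0.09,"z": -0.078,"yaw": 0},
    {"x": 0,"y": 0.135,"z": -0.117,"yaw": 0},
    {"x": 0,"y": 0.178,"z": -0.1555,"yaw": 0},
    {"x": 0.033,"y": 0.178,"z": -0.1555,"yaw": 0}
  ]
}}

```text
t: 1.55
eef_pos: [546.3, -224.6, 182.2]
orientation: [1.306, 1.563, -0.283]
contact_force: [-0.1, 0.1, -0.6]
opening: 65.7
```

```bash
python3 - <<'E'
from h import *
rel([541.5,-226.5,107],-1.5)
for n,x,y in(("top",432,265),("side",371,178)):
    i=vision.camera(n)["color"]; cv2.imwrite(f"pics/{n}1.png",cv2.resize(i[y-60:y+60,x-60:x+60],(480,480),interpolation=cv2.INTER_CUBIC))
E
```

```text
t 1.55 pos [ 546.3 -224.6  182.2] xaxis [ 0.007 -0.002 -1.   ] jaw -91.1 q [-0.51  0.31  1.53  0.    1.29  1.08] F [-0.1  0.1 -0.6] T [-0.04  0.01  0.05] open 65.7
shift tool xyz m [ 0.0752 -0.0053  0.0018] yaw 0.007
```

View pics/side1.png

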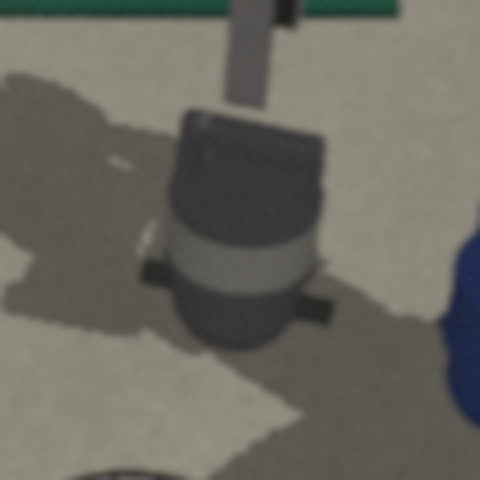

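```bash
python3 - <<'E'
from h import *
c=vision.camera("side");cv2.imwrite("pics/side1f.png",c["color"])
rel([541.5,-226.5,107],-1.5)
print(proj(c,[[546,-224-33,174],[546,-224+33,174]]))
E
```

```text
t 1.7 pos [ 540.3 -225.6  178.9] xaxis [-0.004  0.002 -1.   ] jaw -91.3 q [-0.51  0.31  1.54  0.    1.3   1.08] F [1.  0.7 0.8] T [-0.01 -0.01 -0.02] open 65.5
shift tool xyz m [0.0719 0.0015 0.001 ] yaw 0.003
[[377.54833973 120.59299549]
 [370.03240086 139.87645799]]
```

View pics/side1f.png

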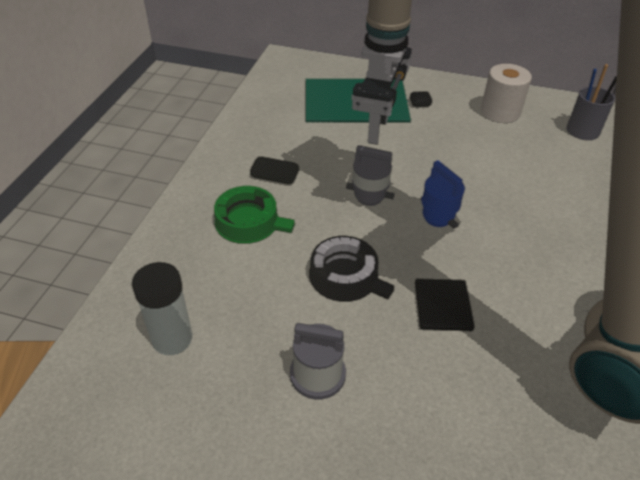

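Request:
{"method": "move_arm", "body": {
  "rows": [
    {"x": 0.025,"y": 0.001,"z": 0.001,"yaw": 0},
    {"x": 0.05,"y": 0.0015,"z": 0.001,"yaw": 0},
    {"x": 0.072,"y": 0.0015,"z": 0.001,"yaw": 0},
    {"x": 0.072,"y": 0.0015,"z": 0.001,"yaw": 0},
    {"x": 0.072,"y": 0.0015,"z": 0.001,"yaw": 0}
  ]
}}

```text
t: 2.33
eef_pos: [542.2, -227.6, 108.5]
orientation: [-2.034, 1.569, 2.654]
contact_force: [0.3, 0.3, -0.2]
opening: 65.8
```

```bash
python3 - <<'E'
from h import *
rel([541.5,-226.5,107],-1.5)
for n,x,y in(("top",432,265),("side",371,168)):
    i=vision.camera(n)["color"]; cv2.imwrite(f"pics/{n}2.png",cv2.resize(i[y-50:y+50,x-50:x+50],(400,400),interpolation=cv2.INTER_CUBIC))
E
python3 -c "
import cv2,numpy as np
cv2.imwrite('pics/c2.png',np.hstack([cv2.imread('pics/top2.png'),cv2.imread('pics/side2.png')]))"
```

```text
t 2.33 pos [ 542.2 -227.6  108.5] xaxis [-0.001  0.001 -1.   ] jaw -91.4 q [-0.52  0.37  1.64 -0.    1.14  1.08] F [ 0.3  0.3 -0.2] T [ 0.06  0.01 -0.07] open 65.8
shift tool xyz m [ 0.0015 -0.0007 -0.001 ] yaw 0.002
```

View pics/c2.png

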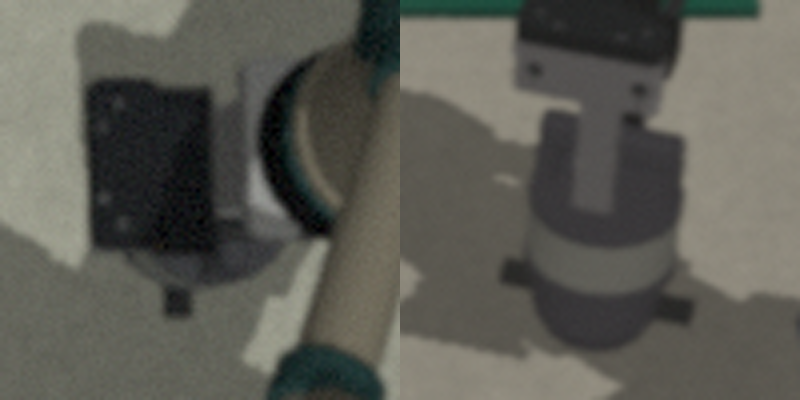

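Pads straddle the bar and are centred along it (parallax accounted for). Closing.

Request:
{"method": "move_arm", "body": {
  "rows": [
    {"x": 0.001,"y": 0,"z": 0,"yaw": 0},
    {"x": 0.001,"y": 0,"z": 0,"yaw": 0},
    {"x": 0.001,"y": 0,"z": 0,"yaw": 0},
    {"x": 0.001,"y": 0,"z": 0,"yaw": 0},
    {"x": 0.001,"y": 0,"z": 0,"yaw": 0}
  ],
  "claw": 0
}}

```text
t: 3.05
eef_pos: [542.3, -227.3, 107.4]
orientation: [-2.03, 1.569, 2.659]
contact_force: [0.3, 0.4, 0.4]
opening: 19.1
```

Request:
{"method": "move_arm", "body": {
  "rows": [
    {"x": 0,"y": 0,"z": 0,"yaw": 0},
    {"x": 0,"y": 0,"z": 0,"yaw": 0},
    {"x": 0,"y": 0,"z": 0,"yaw": 0}
  ]
}}

```text
t: 3.42
eef_pos: [542.2, -227.2, 107.3]
orientation: [-2.025, 1.569, 2.664]
contact_force: [-0.6, -0.4, -1.2]
opening: 13.4
```

Request:
{"method": "move_arm", "body": {
  "rows": [
    {"x": -0.025,"y": 0,"z": 0,"yaw": 0},
    {"x": -0.05,"y": 0,"z": 0,"yaw": 0},
    {"x": -0.07,"y": 0,"z": 0,"yaw": 0},
    {"x": -0.07,"y": 0,"z": 0,"yaw": 0}
  ]
}}

```text
t: 3.92
eef_pos: [543.2, -227.7, 178.5]
orientation: [1.156, 1.57, -0.438]
contact_force: [-0.0, -0.3, -2.6]
opening: 14.4
```

```bash
python3 - <<'E'
from h import *
rel([540.5,-0.7,180],50)
E
```

```text
t 3.92 pos [ 543.2 -227.7  178.5] xaxis [ 0.001 -0.001 -1.   ] jaw -91.3 q [-0.52  0.32  1.53  0.    1.29  1.08] F [-0.  -0.3 -2.6] T [-0.04  0.01 -0.04] open 14.4
shift tool xyz m [-0.0017 -0.008  -0.2268] yaw -0.896
```

Request:
{"method": "move_arm", "body": {
  "rows": [
    {"x": 0,"y": -0.002,"z": -0.045,"yaw": -0.18},
    {"x": 0,"y": -0.004,"z": -0.09,"yaw": -0.36},
    {"x": 0,"y": -0.005,"z": -0.135,"yaw": -0.54},
    {"x": 0,"y": -0.007,"z": -0.18,"yaw": -0.72},
    {"x": 0,"y": -0.008,"z": -0.227,"yaw": -0.896}
  ]
}}

```text
t: 4.55
eef_pos: [539.4, 1.0, 176.9]
orientation: [-2.304, 1.569, -2.997]
contact_force: [1.0, 0.2, -2.9]
opening: 13.6
```

Request:
{"method": "move_arm", "body": {
  "rows": [
    {"x": 0,"y": 0,"z": 0,"yaw": 0},
    {"x": 0,"y": 0,"z": 0,"yaw": 0}
  ]
}}

```text
t: 4.8
eef_pos: [538.7, 0.7, 175.8]
orientation: [-2.19, 1.567, -2.883]
contact_force: [0.8, 0.1, -2.7]
opening: 13.7
```

```bash
python3 - <<'E'
from h import *
rel([540.5,-0.7,150],50)
E
```

```text
t 4.8 pos [538.7   0.7 175.8] xaxis [-0.003 -0.001 -1.   ] jaw -39.7 q [-0.13  0.25  1.64 -0.    1.26  0.57] F [ 0.8  0.1 -2.7] T [-0.05 -0.02 -0.01] open 13.7
shift tool xyz m [0.0258 0.0001 0.0023] yaw 0.005
```

Request:
{"method": "move_arm", "body": {
  "rows": [
    {"x": 0.013,"y": 0,"z": 0.002,"yaw": 0.005},
    {"x": 0.025,"y": 0,"z": 0.002,"yaw": 0.005},
    {"x": 0.025,"y": 0,"z": 0.002,"yaw": 0.005},
    {"x": 0.025,"y": 0,"z": 0.002,"yaw": 0.005}
  ]
}}

```text
t: 5.3
eef_pos: [540.3, -1.0, 150.6]
orientation: [-2.2, 1.567, -2.899]
contact_force: [0.7, -0.5, -1.8]
opening: 13.5
```

```bash
python3 - <<'E'
from h import *
rel([540.5,-0.7,117],50)
o=[]
for n,x,y in(("top",330,265),("side",345,238)):
    i=vision.camera(n)["color"]; cv2.imwrite(f"pics/{n}3f.png",i)
    a=cv2.resize(i[y-60:y+60,x-60:x+60],(400,400),interpolation=cv2.INTER_CUBIC); o.append(np.clip(255*(a/255.)**.6,0,255).astype(np.uint8))
cv2.imwrite('pics/c3.png',np.hstack(o))
E
```

```text
t 5.3 pos [540.3  -1.  150.6] xaxis [-0.003 -0.001 -1.   ] jaw -40.0 q [-0.13  0.27  1.68 -0.    1.2   0.57] F [ 0.7 -0.5 -1.8] T [-0.01 -0.06 -0.04] open 13.5
shift tool xyz m [0.0336 0.0005 0.0001] yaw -0.001
```

View pics/c3.png

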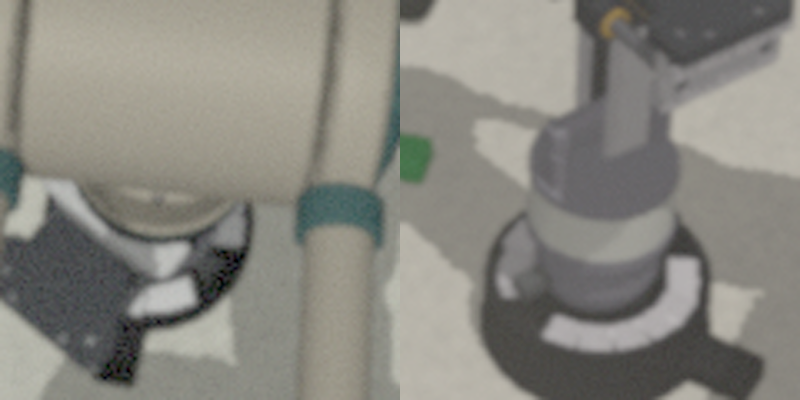

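```bash
python3 - <<'E'
from h import *
c=vision.camera("side")
i=c["color"].copy()
C=np.array([540.4,-.9])
big=cv2.resize(i[200:290,290:410],(800,600),interpolation=cv2.INTER_CUBIC); big=np.clip(255*(big/255.)**.6,0,255).astype(np.uint8)
def box(a,r0,r1,w,z,col):
    a=np.radians(a);u=np.array([np.cos(a),np.sin(a)]);v=np.array([-u[1],u[0]])
    P=[[*(C+u*r+v*s),z] for r,s in((r0,-w),(r1,-w),(r1,w),(r0,w))]
    q=((proj(c,P)-[290,200])*6.667+3).astype(int); cv2.polylines(big,[q],True,col,1)
box(50,34,52,6.5,43.6+22,(0,0,255)); box(50,34,52,6.5,43.6+14,(0,0,255))
box(50,39,57,16,42,(0,255,0)); 
cv2.imwrite("pics/ov.png",big)
E
```

```text
(no output)
```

View pics/ov.png

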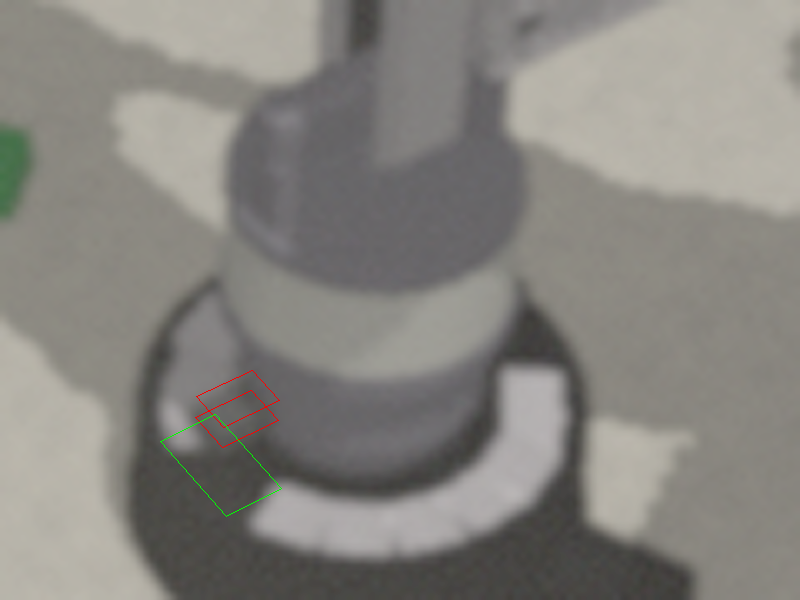

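Lug (crop ~(235,415)) and gap match their predicted outlines, so I'll lower it and watch the force.

Request:
{"method": "move_arm", "body": {
  "rows": [
    {"x": 0.006,"y": 0.0002,"z": 0,"yaw": 0},
    {"x": 0.012,"y": 0.0003,"z": 0,"yaw": 0},
    {"x": 0.018,"y": 0.0003,"z": 0,"yaw": 0},
    {"x": 0.02,"y": 0.0003,"z": 0,"yaw": 0}
  ]
}}

```text
t: 5.95
eef_pos: [540.2, -0.4, 130.5]
orientation: [-2.214, 1.567, -2.912]
contact_force: [-0.5, 0.3, -2.5]
opening: 14.0
```

```bash
python3 - <<'E'
from h import *
rel([540.4,-0.8,117],50)
E
```

```text
t 5.95 pos [ 5.402e+02 -4.000e-01  1.305e+02] xaxis [-0.004 -0.001 -1.   ] jaw -40.0 q [-0.13  0.29  1.71 -0.    1.15  0.57] F [-0.5  0.3 -2.5] T [-0.06 -0.    0.05] open 14.0
shift tool xyz m [ 0.0135 -0.0002  0.0004] yaw 0.0
```

Request:
{"method": "move_arm", "body": {
  "rows": [
    {"x": 0.004,"y": 0,"z": 0,"yaw": 0},
    {"x": 0.008,"y": 0,"z": 0,"yaw": 0},
    {"x": 0.012,"y": 0,"z": 0,"yaw": 0},
    {"x": 0.0125,"y": 0,"z": 0,"yaw": 0}
  ]
}}

```text
t: 6.45
eef_pos: [540.2, -0.5, 117.9]
orientation: [-2.191, 1.567, -2.889]
contact_force: [0.1, -0.9, -1.3]
opening: 13.9
```

```bash
python3 - <<'E'
from h import *
rel([540.4,-0.8,115.5],50)
c=vision.camera("side");i=c["color"];cv2.imwrite("pics/s4.png",cv2.resize(i[190:300,290:410],(640,587),interpolation=cv2.INTER_CUBIC))
E
```

```text
t 6.45 pos [ 5.402e+02 -5.000e-01  1.179e+02] xaxis [-0.004 -0.001 -1.   ] jaw -40.0 q [-0.13  0.3   1.73 -0.    1.12  0.57] F [ 0.1 -0.9 -1.3] T [-0.06  0.05 -0.01] open 13.9
shift tool xyz m [ 0.0024 -0.0001  0.0004] yaw 0.0
```

View pics/s4.png

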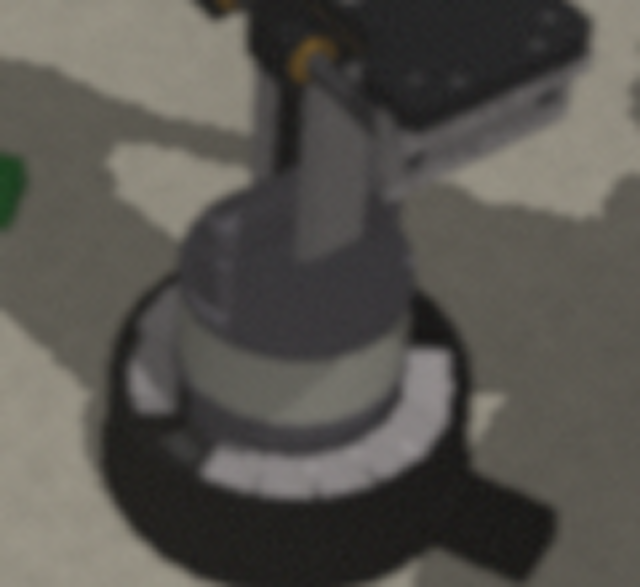

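The lug sits in the gap with no contact. Next I press onto the spring seat.

Request:
{"method": "move_arm", "body": {
  "rows": [
    {"x": 0.001,"y": 0,"z": 0,"yaw": 0},
    {"x": 0.002,"y": 0,"z": 0,"yaw": 0},
    {"x": 0.003,"y": 0,"z": 0,"yaw": 0},
    {"x": 0.003,"y": 0,"z": 0,"yaw": 0}
  ]
}}

```text
t: 7.0
eef_pos: [540.6, -0.3, 115.4]
orientation: [-2.201, 1.568, -2.899]
contact_force: [0.7, 0.8, 4.0]
opening: 13.9
```

```bash
python3 - <<'E'
from h import *
rel([540.4,-0.8,115.5],50)
E
```

```text
t 7.0 pos [ 5.406e+02 -3.000e-01  1.154e+02] xaxis [-0.003 -0.001 -1.   ] jaw -40.0 q [-0.13  0.3   1.73 -0.    1.11  0.57] F [0.7 0.8 4. ] T [ 0.13  0.17 -0.1 ] open 13.9
shift tool xyz m [-0.0001 -0.0005  0.0002] yaw -0.0
```

Request:
{"method": "move_arm", "body": {
  "rows": [
    {"x": 0.0002,"y": 0,"z": 0,"yaw": 0.08},
    {"x": 0.0003,"y": 0,"z": 0,"yaw": 0.16},
    {"x": 0.0004,"y": 0,"z": 0,"yaw": 0.24},
    {"x": 0.0005,"y": 0,"z": 0,"yaw": 0.32},
    {"x": 0.0005,"y": 0,"z": 0,"yaw": 0.32}
  ]
}}

```text
t: 7.62
eef_pos: [541.1, -0.7, 115.2]
orientation: [-1.336, 1.569, -2.353]
contact_force: [1.0, -0.6, 4.7]
opening: 14.0
```

```bash
python3 - <<'E'
from h import *
rel([540.5,-0.7,114.8],-15)
E
```

```text
t 7.62 pos [541.1  -0.7 115.2] xaxis [-0.002 -0.002 -1.   ] jaw -58.3 q [-0.13  0.3   1.73 -0.    1.11  0.89] F [ 1.  -0.6  4.7] T [-0.21  0.08 -0.08] open 14.0
shift tool xyz m [ 0.0004 -0.0005 -0.0003] yaw 0.816
```

Request:
{"method": "move_arm", "body": {
  "rows": [
    {"x": 0.0003,"y": 0,"z": 0,"yaw": 0.08},
    {"x": 0.0005,"y": 0,"z": 0,"yaw": 0.16},
    {"x": 0.0007,"y": 0,"z": 0,"yaw": 0.24},
    {"x": 0.0009,"y": 0,"z": 0,"yaw": 0.32},
    {"x": 0.001,"y": 0,"z": 0,"yaw": 0.36}
  ]
}}

```text
t: 8.25
eef_pos: [541.3, -1.0, 114.6]
orientation: [-0.567, 1.569, -1.944]
contact_force: [0.2, -0.4, 4.3]
opening: 13.6
```

```bash
python3 - <<'E'
from h import *
rel([540.5,-0.7,114],-15)
E
```

```text
t 8.25 pos [541.3  -1.  114.6] xaxis [-0.001 -0.002 -1.   ] jaw -78.9 q [-0.13  0.3   1.73 -0.    1.11  1.25] F [ 0.2 -0.4  4.3] T [-0.07  0.27  0.08] open 13.6
shift tool xyz m [ 0.0006 -0.0008 -0.0005] yaw 0.456
```

Request:
{"method": "move_arm", "body": {
  "rows": [
    {"x": 0.0002,"y": -0.0003,"z": 0,"yaw": 0.08},
    {"x": 0.0004,"y": -0.0003,"z": 0,"yaw": 0.16},
    {"x": 0.0006,"y": -0.0003,"z": 0,"yaw": 0.24},
    {"x": 0.0007,"y": -0.0003,"z": 0,"yaw": 0.32},
    {"x": 0.0007,"y": -0.0003,"z": 0,"yaw": 0.38}
  ]
}}

```text
t: 8.88
eef_pos: [541.4, -1.3, 114.3]
orientation: [0.209, 1.568, -1.548]
contact_force: [0.1, 0.2, 4.9]
opening: 13.8
```

```bash
python3 - <<'E'
from h import *
rel([540.5,-0.7,114],-15)
i=vision.camera("side")["color"];cv2.imwrite("pics/s5.png",cv2.resize(i[190:300,290:410],(640,587),interpolation=cv2.INTER_CUBIC))
E
```

```text
t 8.88 pos [541.4  -1.3 114.3] xaxis [ 0.    -0.003 -1.   ] jaw -100.7 q [-0.13  0.3   1.73 -0.    1.11  1.63] F [0.1 0.2 4.9] T [0.1  0.19 0.02] open 13.8
shift tool xyz m [ 0.0003 -0.001  -0.0004] yaw 0.076
```

View pics/s5.png

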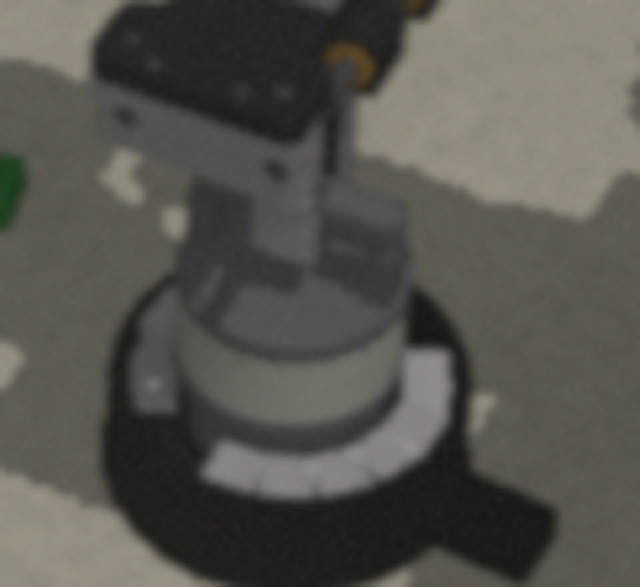

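The handle has turned with the gripper and the lug is under the ledge. I'll continue to the stop, watching the torque.

Request:
{"method": "move_arm", "body": {
  "rows": [
    {"x": 0.0002,"y": -0.0003,"z": 0,"yaw": 0.04},
    {"x": 0.0002,"y": -0.0003,"z": 0,"yaw": 0.08},
    {"x": 0.0002,"y": -0.0003,"z": 0,"yaw": 0.11},
    {"x": 0.0002,"y": -0.0003,"z": 0,"yaw": 0.11}
  ]
}}

```text
t: 9.43
eef_pos: [541.6, -1.0, 114.5]
orientation: [0.767, 1.568, -1.099]
contact_force: [0.5, 0.4, 5.7]
opening: 14.2
```

```bash
python3 - <<'E'
from h import *
rel([540.5,-0.7,114],-15)
E
```

```text
t 9.43 pos [541.6  -1.  114.5] xaxis [ 0.001 -0.002 -1.   ] jaw -106.9 q [-0.13  0.3   1.73 -0.    1.11  1.74] F [0.5 0.4 5.7] T [ 0.4  -0.04  0.56] open 14.2
shift tool xyz m [ 0.0005 -0.0011  0.    ] yaw -0.034
```

Request:
{"method": "move_arm", "body": {
  "rows": [
    {"x": 0.0001,"y": 0,"z": 0,"yaw": 0.04},
    {"x": 0.0001,"y": 0,"z": 0,"yaw": 0.06},
    {"x": 0.0001,"y": 0,"z": 0,"yaw": 0.06}
  ]
}}

```text
t: 9.8
eef_pos: [541.3, -1.0, 114.5]
orientation: [0.627, 1.568, -1.298]
contact_force: [-1.0, 0.8, 4.8]
opening: 14.9
```

```bash
python3 - <<'E'
from h import *
rel([540.5,-0.7,114],-15)
E
```

```text
t 9.8 pos [541.3  -1.  114.5] xaxis [ 0.001 -0.002 -1.   ] jaw -110.3 q [-0.13  0.3   1.73 -0.    1.11  1.8 ] F [-1.   0.8  4.8] T [0.32 0.23 0.65] open 14.9
shift tool xyz m [ 0.0005 -0.0008  0.    ] yaw -0.092
```

The torque has levelled off at ~0.65 N m and the pads are starting to skew on the bar, so it is at the stop. Releasing.

Request:
{"method": "move_arm", "body": {
  "rows": [
    {"x": 0,"y": 0,"z": 0,"yaw": 0},
    {"x": 0,"y": 0,"z": 0,"yaw": 0},
    {"x": 0,"y": 0,"z": 0,"yaw": 0},
    {"x": 0,"y": 0,"z": 0,"yaw": 0},
    {"x": 0,"y": 0,"z": 0,"yaw": 0}
  ],
  "claw": 65
}}

```text
t: 10.42
eef_pos: [541.3, -1.0, 114.4]
orientation: [0.594, 1.568, -1.331]
contact_force: [-0.1, 0.3, -0.5]
opening: 59.7
```

```bash
python3 - <<'E'
from h import *
rel([540.5,-0.7,200],-15)
E
```

```text
t 10.43 pos [541.3  -1.  114.4] xaxis [ 0.001 -0.002 -1.   ] jaw -110.3 q [-0.13  0.3   1.73 -0.    1.11  1.8 ] F [-0.1  0.3 -0.5] T [ 0.02 -0.04 -0.01] open 59.7
shift tool xyz m [-0.0856 -0.0007  0.0002] yaw -0.092
```

Request:
{"method": "move_arm", "body": {
  "rows": [
    {"x": -0.03,"y": 0,"z": 0,"yaw": 0},
    {"x": -0.06,"y": 0,"z": 0,"yaw": 0},
    {"x": -0.1,"y": 0,"z": 0,"yaw": 0},
    {"x": -0.14,"y": 0,"z": 0,"yaw": 0}
  ]
}}

```text
t: 10.92
eef_pos: [540.9, -0.6, 255.5]
orientation: [0.505, 1.568, -1.42]
contact_force: [0.1, -0.9, 0.3]
opening: 61.2
```

```bash
python3 - <<'E'
from h import *
rel([480,-230,270],-15)
E
```

```text
t 10.93 pos [540.9  -0.6 255.5] xaxis [ 0.    -0.002 -1.   ] jaw -110.3 q [-0.13  0.2   1.5  -0.    1.44  1.8 ] F [ 0.1 -0.9  0.3] T [ 0.05 -0.01 -0.01] open 61.2
shift tool xyz m [-0.0139  0.0224  0.2363] yaw -0.092
```

Request:
{"method": "move_arm", "body": {
  "rows": [
    {"x": 0,"y": 0,"z": 0.05,"yaw": 0},
    {"x": 0,"y": 0.01,"z": 0.1,"yaw": 0},
    {"x": 0,"y": 0.015,"z": 0.15,"yaw": 0},
    {"x": 0,"y": 0.02,"z": 0.2,"yaw": 0},
    {"x": 0,"y": 0.02,"z": 0.236,"yaw": 0}
  ]
}}

```text
t: 11.55
eef_pos: [477.2, -230.9, 256.0]
orientation: [0.52, 1.568, -1.407]
contact_force: [-0.2, 0.2, -0.1]
opening: 61.1
```

```bash
python3 - <<'E'
from h import *
o=[]
for n,x,y in(("top",315,272),("side",345,250)):
    i=vision.camera(n)["color"]; cv2.imwrite(f"pics/{n}6f.png",i)
    a=cv2.resize(i[y-50:y+50,x-50:x+50],(400,400),interpolation=cv2.INTER_CUBIC); o.append(np.clip(255*(a/255.)**.6,0,255).astype(np.uint8))
cv2.imwrite('pics/c6.png',np.hstack(o))
E
```

```text
(no output)
```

View pics/c6.png

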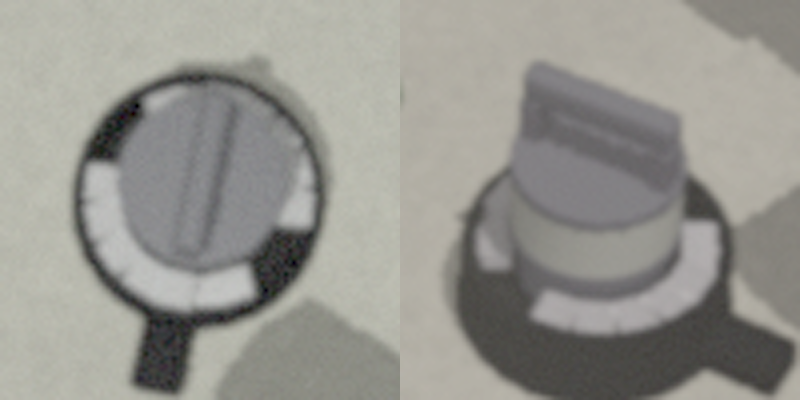

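View pics/side6f.png

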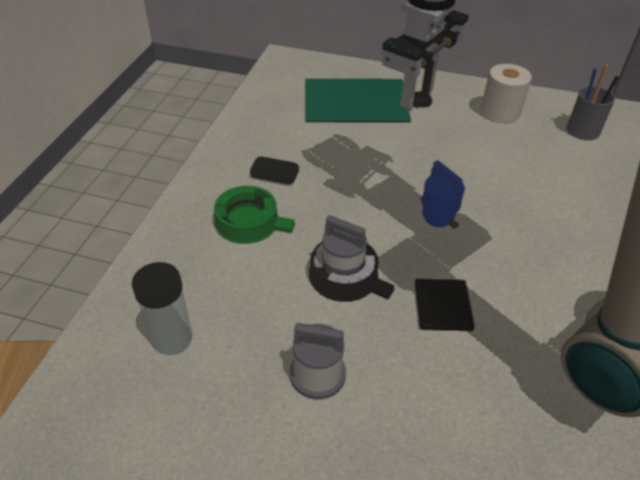

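```bash
python3 - <<'E'
from h import *
t=vision.camera("top");s=vision.camera("side")
cv=lambda x,y:[265+x/4-.4,222+y/4-.4]
cs=lambda x,y:[295+x/4-.4,200+y/4-.4]
def an(c,a,b,z):
    P=ray(c,[a,b],z);d=P[0]-P[1];return P.mean(0).round(1),np.linalg.norm(d).round(1),(np.degrees(np.arctan2(d[1],d[0]))+90)%180-90
print("bar top",an(t,cv(222,92),cv(192,254),126+7.5))
print("bar R edge",an(t,cv(237,100),cv(207,255),133))
print("tab",an(t,cv(198,200),cv(160,390),20), an(t,cv(146,320),cv(133,385),20),an(t,cv(194,320),cv(183,393),20))
print("bar side top edge",an(s,cs(540,63),cs(682,118),134.5))
E
```

```text
bar top (array([542.3,  -3.2, 133.5]), np.float64(74.0), np.float64(-11.450329327884205))
bar R edge (array([540.2,  -9.9, 133. ]), np.float64(71.0), np.float64(-11.992151152965022))
tab (array([493. ,   9.7,  20. ]), np.float64(96.9), np.float64(-12.247291459099827)) (array([464.4,  29.9,  20. ]), np.float64(32.8), np.float64(-12.104546776847542)) (array([462. ,   5.4,  20. ]), np.float64(36.5), np.float64(-9.582426443263373))
bar side top edge (array([374.5, -52.9, 134.5]), np.float64(65.6), np.float64(-14.166824802478857))
```

```bash
python3 - <<'E'
import cv2,numpy as np
i=cv2.imread("pics/side6f.png")[200:310,290:410]
i=np.clip(255*(i/255.)**.6,0,255).astype(np.uint8)
cv2.imwrite("pics/s7.png",cv2.resize(i,(640,587),interpolation=cv2.INTER_CUBIC))
a=cv2.imread("pics/side0.png");b=cv2.imread("pics/side6f.png")
d=cv2.absdiff(a,b)[310:400,280:355];print("spare diff",d.mean(),d.max())
E
```

```text
spare diff 1.4191604938271605 6
```

View pics/s7.png

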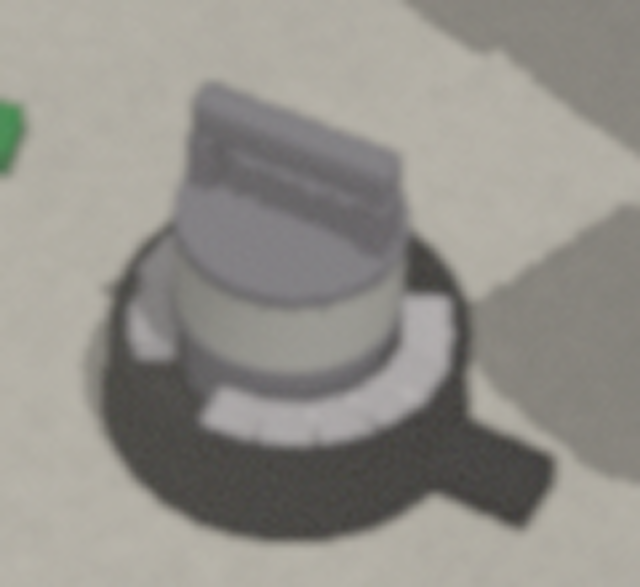

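```bash
python3 - <<'E'
from h import *
s=vision.camera("side")
P=ray(s,[[290+205/5.333,200+88/5.333],[290+398/5.333,200+157/5.333]],134.5);d=P[0]-P[1]
print(P.mean(0),np.linalg.norm(d),np.degrees(np.arctan2(d[1],d[0])))
print(ctrl.state()["contact_force"])
job.sign_off()
E
```

```text
[5.40826922e+02 4.84952788e-01 1.34500000e+02] 68.79208493592894 -10.492732183677672
[0.3063325  0.43409653 0.77465937]
the job is handed in; nothing more can be done
```

The lug lamp is standing in the dock, twisted clockwise to the stop and released. I handed the job in at about 12 s of the 45 s allowed; sign-off gives no verdict.

- **Twist:** I lowered the lugs through the gaps, pressed onto the spring seat and turned about 65°. The torque then rose from about 0 to 0.65 N m and stayed level, and the bar began to slip in the pads, so I took this as the stop.
- **Angle:** The handle reads −10.5° to −12° in the two cameras. The dock's x axis reads about −12° from its tab but −15° from its gaps. These disagree by a few degrees, but all are inside the 11° limit.
- **Position:** The lamp's axis is within about 3 mm of the dock's axis in the pictures.
- **Height:** While I held it, the gripper height put the underside about 7.4 mm above the desk, against the 7.5 mm expected when cammed tight. The seat joint cannot be read directly, and the cameras are too coarse to confirm that height after release.
- **Surroundings:** The other lamp looks the same as at the start in the side view. The gripper is clear of everything, with about 0 N on the wrist.

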